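# Look into the lever-lid scrap bin

### The job

Let the camera overhead see how full the taller of the two steel scrap bins is: with the fingertips press the lever pad in front of it all the way down, so that its lid swings fully open, and keep it open for a good two seconds. Then let the pad rise slowly under the fingertips, taking two or three seconds, so that the lid comes down gently and shuts without slamming, and take the hand away. Work the lid by its lever only, never touching the lids, keep the lower bin shut, and do not pick up or shift anything else on the bench.

Things in the scene. Friction and masses are not known exactly. Their poses are not given: they have to be found in the camera images.
- tall_bin_pad (a point): Centre of the top face of the tall bin's lever pad: rubber-topped, 42 mm wide, 28 mm deep, on a stalk 90 mm in front of the bin's front wall, 20 mm above the lever's cross bar. It moves with the lever: 0.129 m above the bench at rest, 53 mm lower on the stop (and 11 mm farther from the bin). At rest its x axis is level and points to the bin, y is along the pad's width; the pad slopes 0.2 rad.
- tall_bin_lever (a joint): Angle of the tall bin's lever: 0 at rest (pad up), 0.40 rad fully down on its stop. Pressing the pad takes about 4 to 8 N; a spring and the lid's weight push it back up whenever it is let go. Its pivot is 75 mm above the bench, 135 mm behind the pad.
- tall_bin_lid_hinge (a joint): Angle of the tall bin's lid: 0 shut, about 1.25 rad fully open (lever on its stop). Rods link it to the lever: it turns about 3 times as far as the lever, and goes up and down only with it.
- tall_bin_lid: The tall bin's flat sheet-steel lid, 130 x 120 mm, hinged along the back top edge of the bin; its origin lies on the hinge line, 62 mm behind the bin's centre. It swings up and away from the lever pad.
- tall_bin: The taller of two plain steel scrap bins that stand fixed on the bench: 120 mm deep, 112 mm wide (141 mm over the rods), 203 mm high with its lid shut (open lid reaches 0.33 m). Origin under its centre on the bench; -x is its front, where the lever pad sticks out, y is its width.
- low_bin: The lower scrap bin, of the same make, with its own lever pad in front: same depth and width, 128 mm high with its lid shut. Origin under its centre, -x its front. Not to be opened.
- low_bin_lid_hinge (a joint): Angle of the low bin's lid, 0 shut.
- low_bin_lid: The low bin's flat steel lid, origin on its hinge line at the back.
- tin: Loose open tin of screws, 74 mm across, 52 mm high; origin under its centre. Bystander.
- spanner: Loose small spanner, 167 x 31 x 6 mm, lying flat in front of the bins. Bystander.
- masking_tape: Loose roll of masking tape lying flat, 100 mm across, 24 mm high. Bystander.

How it is judged:
By the outcome, as a careful person would: the job done as asked, in the order asked, and still so for the second after the job is handed in, with the robot touching nothing.
It also fails if it takes over 43 s, if anything falls off the work surface, if the arm or the gripper's body presses on something with over 40 N, if the wrist force passes 120 N, or if a joint passes its speed limit or range.

### The arm

A 6-joint arm with a two-finger parallel gripper is mounted at the origin on a cart in front of the work surface, level with it; the furniture and walls round the work are solid. World frame = base frame: x ahead of the robot, y to its left, z up, the work surface at z = 0. Lengths are in m, angles in rad, forces in N, time in s.
With the tool pointing down it reaches from about 0.275 to 0.825 m from the base axis. Payload 4.9 kg.
Tool frame: the origin (TCP) lies midway between the tips of the shut fingers; the grasp point (between the pads) lies 19 mm behind it (bot.grip_depth is the distance from the TCP to the grasp point, in m); z points along the fingers, y is the line along which they close (so a half turn about z gives the same grasp; the last joint's range is limited). The gripper opens to 85 mm and grips with 20 to 120 N. Pads are 22 mm wide; open, the fingers measure 114 mm over their backs; the gripper's body (76 mm by 85 mm) begins 54 mm behind the grasp point. The pads swing forward as they close: fully open they stand 13 mm farther back than shut.
Start: joints at [-1.249, 0.326, -0.193, 1.052, 0, 1.437], TCP at [0.242, -0.494, 0.231] pointing down, gripper open.
Joint ranges: [-2.65, 2.65], [-0.97, 1.79], [-1.3, 1.35], [-1.93, 2.1], [-1.47, 1.37], [-3.14, 3.14]. Speed limits (rad/s): [2.57, 2.57, 3.14, 3.14, 3.14, 3.14].

### API

Orientations are given as a unit quaternion [w, x, y, z].
In Python, from cell import bot gives the robot as it stands. Calls block until the motion is done:
- bot.move_pose(position, orientation): joint-space move of the TCP to a pose.
- bot.move_linear(position, speed=0.15, rotation=None, until_force=None): straight line of the TCP; rotation=None keeps the orientation; speed is the mean speed in m/s. With until_force (N) it stops when the force on the tool has changed by that much, and returns True; else False.
- bot.goto_joints(angles): joint-space move.
- bot.set_gripper(opening, grasp_force=None): opening from 0.0 (shut) to 1.0 (fully open); grasp_force is the grip in N (None keeps the last); returns when the fingers have stopped.
- bot.wait(seconds).
- bot.solve_ik(position, orientation): joint angles nearest the present ones, or None.
- bot.camera(name): name is "scene" or "top" or "wrist"; returns the picture (384x512x3 uint8, red, green, blue); there is no depth.
- bot.calibration(name): a dict with "mtx" (3x3 intrinsics, pixels), "extrinsics" (4x4, takes a point from world to camera coordinates); the wrist camera has in their place "hand_eye" (4x4, takes a point from camera to tool coordinates, whose origin is the TCP and whose axes are the flange's). Camera axes: x right, y down, z forward; pixel columns grow to the right and rows downward; lengths in m; the calibration is good to about 2 mm. A picture is of the moment at which its call begins: read the wrist's pose just before it. calibration takes no time and is no camera call.
A pose or a line that the arm cannot do raises bot.PlanningError and nothing moves.
- bot.close_job(): hands the job in; it is judged then, once.
Trained networks look in the newest picture that a camera, given by its name, has taken for a name from the list of things; names that differ only in an ending like _2 or _b are one class to them, and where a whole thing is asked for, a point or a joint stands for the part that bears it (a point fixed in the world has none). Each returns a list of dicts, best first, with "confidence" (0 to 1); they miss things now and then, are a little off and sometimes report something else, mostly with a low value. They report only what shows in the picture. A call takes as long as a camera call.
- bot.search_frame(camera, thing): "bbox" ([left, top, width, height] in pixels, round what is visible of it).
Readings, each from a call of its own:
- bot.read_clock(): time.
- bot.read_joint_positions(): joint angles.
- bot.read_joint_vel(): joint speeds.
- bot.read_joint_efforts(): joint torques, N m.
- bot.read_position(): TCP position.
- bot.read_tool_rot(): TCP orientation.
- bot.read_ft_force(): force on the tool from outside, world axes, zero at the start.
- bot.read_moment(): the same for the moment, N m.
- bot.read_gripper_width(): opening from 0.0 (shut) to 1.0 (fully open).
- bot.read_finger_force(): force on a finger pad.
Only numpy, scipy, OpenCV 4.12 (cv2) and the standard library are available. Lean on these libraries where they do the work, as an engineer would, in place of code of your own. Each camera call takes 0.05 s, during which the arm holds its last target. There are 200 camera calls.

## Working session

There is one attempt and no reset: what is moved stays moved. The work goes in short steps, each a Python script; the robot and the scene stay as the last script left them, time stands still between calls to the robot, and variables do not carry over. Pictures are saved under pics/ and viewed, at most 10 in all, crops included, and the job is handed in when it is done.

```bash
mkdir -p pics
python3 - <<'E'
from cell import bot
import cv2, numpy as np
np.set_printoptions(precision=4,suppress=True)
ims=[]
for c in("top","scene"):
    im=bot.camera(c); cv2.imwrite(f"pics/{c}.png",im[:,:,::-1])
    for t in("tall_bin_pad","tall_bin","tall_bin_lid","low_bin","low_bin_lid","tin","spanner","masking_tape"):
        print(c,t,[(np.round(d["bbox"],1).tolist(),round(d["confidence"],2)) for d in bot.search_frame(c,t)][:3])
    k=bot.calibration(c); print(k["mtx"],k["extrinsics"])
print(bot.read_clock())
E
```

```text
top tall_bin_pad [([144.4, 122.2, 99.9, 56.8], 0.82)]
top tall_bin [([149.5, 72.9, 96.0, 107.9], 0.82)]
top tall_bin_lid [([163.8, 76.0, 83.9, 76.0], 0.76), ([305.8, 115.5, 76.5, 71.1], 0.21)]
top low_bin [([282.3, 114.7, 98.7, 98.8], 0.87)]
top low_bin_lid [([302.8, 111.0, 81.6, 76.6], 0.66)]
top tin [([236.9, 265.3, 34.5, 30.6], 0.82)]
top spanner [([236.2, 223.1, 67.6, 23.8], 0.75)]
top masking_tape [([290.2, 266.6, 43.7, 45.2], 0.96)]
[[481.8877   0.     256.6046]
 [  0.     481.8877 189.4126]
 [  0.       0.       1.    ]] [[ 0.0243 -0.9997  0.0058 -0.2316]
 [-0.9877 -0.0249 -0.1545  0.5122]
 [ 0.1546 -0.0019 -0.988   1.1095]
 [ 0.      0.      0.      1.    ]]
scene tall_bin_pad []
scene tall_bin [([145.7, 155.9, 73.5, 85.8], 0.83), ([280.3, 156.1, 22.4, 49.9], 0.37)]
scene tall_bin_lid [([153.9, 157.5, 60.5, 31.6], 0.94)]
scene low_bin [([283.5, 155.0, 18.7, 51.7], 0.59)]
scene low_bin_lid [([286.5, 154.6, 13.3, 23.1], 0.74)]
scene tin []
scene spanner [([289.3, 229.9, 11.9, 9.6], 0.61)]
scene masking_tape [([324.6, 234.7, 31.0, 13.0], 0.52)]
[[454.0179   0.     260.5141]
 [  0.     454.0179 192.9038]
 [  0.       0.       1.    ]] [[-0.6594 -0.7517 -0.01    0.1404]
 [-0.4234  0.3823 -0.8213  0.4239]
 [ 0.6213 -0.5373 -0.5703  0.9085]
 [ 0.      0.      0.      1.    ]]
0.9
```

View pics/top.png

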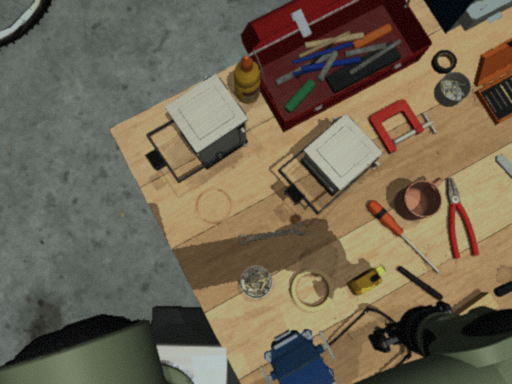

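View pics/scene.png

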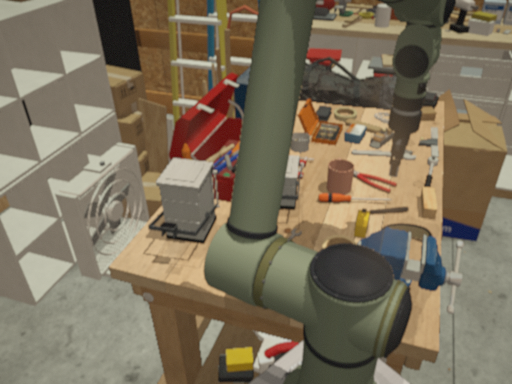

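Run:
```python
import cv2
im=cv2.imread("pics/top.png")[65:220,135:390]
cv2.imwrite("pics/crop.png",cv2.resize(im,None,fx=3.1,fy=3.1,interpolation=cv2.INTER_CUBIC))
```

```text
(no output)
```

View pics/crop.png

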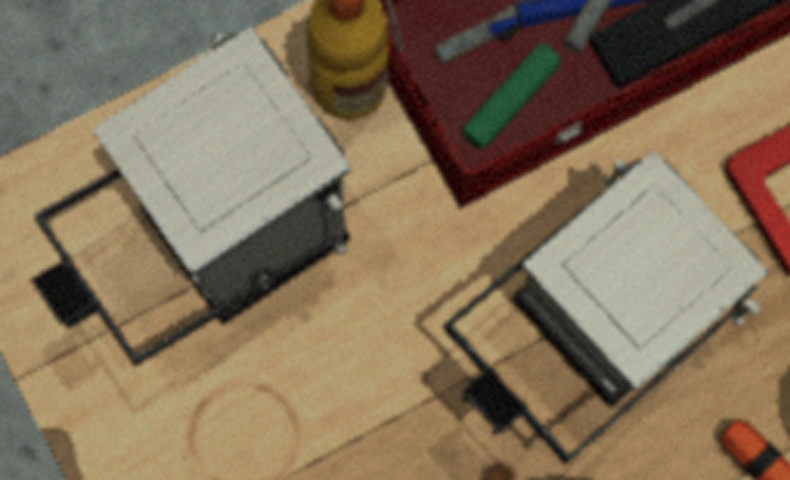

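```bash
cat > geo.py <<'E'
import numpy as np, cv2
from scipy.optimize import least_squares
from cell import bot
np.set_printoptions(precision=4,suppress=True)
k=bot.calibration("top"); K,E=k["mtx"],k["extrinsics"]
def proj(P): return cv2.projectPoints(np.array(P,float),cv2.Rodrigues(E[:3,:3])[0],E[:3,3],K,None)[0][:,0]
def unproj(uv,z):
    d=E[:3,:3].T@np.linalg.inv(K)@[*uv,1]; o=-E[:3,:3].T@E[:3,3]; return o+d*(z-o[2])/d[2]
def fit(crop,h):
    uv=np.array(crop)/3.1+[135,65]
    W=np.array([unproj(p,h) for p in uv])
    return uv,W
E
python3 - <<'E'
from geo import *
for n,c,h,pc,ph in (("tall",[(97,133),(250,32),(347,165),(195,270)],.203,[(35,283),(67,262),(98,300),(70,325)],.129),("low",[(525,263),(656,153),(765,268),(635,387)],.128,[(465,390),(490,372),(524,407),(497,432)],.129-.0)):
    uv,W=fit(c,h); print(n,W,"sides",np.linalg.norm(W-np.roll(W,-1,0),axis=1))
    # front edge: corners 0 and 3 ; back: 1,2
    ctr=W.mean(0); d=(W[1]+W[2]-W[0]-W[3])/2; yaw=np.arctan2(d[1],d[0])
    _,P=fit(pc,ph); p=P.mean(0); R=np.array([[np.cos(yaw),np.sin(yaw)],[-np.sin(yaw),np.cos(yaw)]])
    print("ctr",ctr,"yaw",yaw,"pad",p,"pad in bin frame",R@(p-ctr)[:2],"pad sides",np.linalg.norm(P-np.roll(P,-1,0),axis=1))
q=bot.read_tool_rot();print(q,bot.read_position())
E
```

```text
tall [[ 0.6607 -0.0249  0.203 ]
 [ 0.7352 -0.1257  0.203 ]
 [ 0.6426 -0.1947  0.203 ]
 [ 0.5674 -0.0953  0.203 ]] sides [0.1254 0.1155 0.1246 0.1168]
ctr [ 0.6515 -0.1102  0.203 ] yaw -0.9284546141216676 pad [0.5659 0.0044 0.129 ] pad in bin frame [-0.143   0.0001] pad sides [0.0272 0.0361 0.0267 0.0402]
low [[ 0.5962 -0.3231  0.128 ]
 [ 0.6809 -0.4179  0.128 ]
 [ 0.5969 -0.4961  0.128 ]
 [ 0.5078 -0.4022  0.128 ]] sides [0.1271 0.1147 0.1295 0.1186]
ctr [ 0.5955 -0.4099  0.128 ] yaw -0.8264335615592814 pad [ 0.4956 -0.3019  0.129 ] pad in bin frame [-0.147  -0.0003] pad sides [0.0221 0.0346 0.0263 0.0374]
[ 0.      0.9741  0.2259 -0.    ] [ 0.2421 -0.4939  0.2313]
```

```bash
cat >> geo.py <<'E'
yaw=-0.928; PAD=np.array([0.5645,0.006]); FW=np.array([np.cos(yaw),np.sin(yaw)])
def quat(half):
    t=(yaw+np.pi*half)/2   # tool x along (cos,sin)(2t), tool y across
    return [0,np.cos(t),np.sin(t),0]
E
python3 - <<'E'
from geo import *
from scipy.spatial.transform import Rotation as Ro
for h in(0,1): print(h,quat(h),bot.solve_ik([*PAD,.25],quat(h)),bot.solve_ik([*PAD,.07],quat(h)))
q=min((quat(0),quat(1)),key=lambda q:abs(np.array(bot.solve_ik([*PAD,.25],q))[5]))
bot.set_gripper(0.0)
bot.move_pose([.42,-.05,.33],q)
bot.move_pose([*(PAD-.03*FW),.25],q)
p=np.array(bot.read_position()); r=np.array(bot.read_tool_rot())
im=bot.camera("wrist"); cv2.imwrite("pics/wrist.png",im[:,:,::-1])
d=bot.search_frame("wrist","tall_bin_pad"); print(d[:2])
c=bot.calibration("wrist"); print(c,p,r,bot.read_ft_force(),bot.read_clock())
R=Ro.from_quat(r[[1,2,3,0]]).as_matrix(); H=c["hand_eye"]
X=R.T@(np.array([*PAD,.129])-p); X=H[:3,:3].T@(X-H[:3,3]); u=c["mtx"]@X; print("pred pad px",u/u[2])
E
```

```text
0 [0, np.float64(0.8942695414226836), np.float64(-0.4475287558176159), 0] [-0.1201  0.3419 -0.1213  1.1076  0.     -2.3337] [-0.1201  0.5087 -0.3639  0.6982  0.     -2.3337]
1 [0, np.float64(0.447528755817616), np.float64(0.8942695414226836), 0] [-0.1201  0.3419 -0.1213  1.1076  0.      0.8079] [-0.1201  0.5087 -0.3639  0.6982  0.      0.8079]
[{'bbox': [200.9, 189.7, 118.0, 85.4], 'confidence': 0.74}]
{'mtx': array([[273.6634,   0.    , 255.1941],
       [  0.    , 273.6634, 189.5349],
       [  0.    ,   0.    ,   1.    ]]), 'hand_eye': array([[ 0.0004, -0.9536, -0.3012,  0.076 ],
       [ 1.    ,  0.0003,  0.0004, -0.0002],
       [-0.0003, -0.3012,  0.9536, -0.1418],
       [ 0.    ,  0.    ,  0.    ,  1.    ]])} [0.5459 0.0293 0.25  ] [-0.0005  0.4478  0.8941 -0.0005] [-0.6954  0.4559  0.6933] 4.2583
pred pad px [256.2911 210.6305   1.    ]
```

View pics/wrist.png

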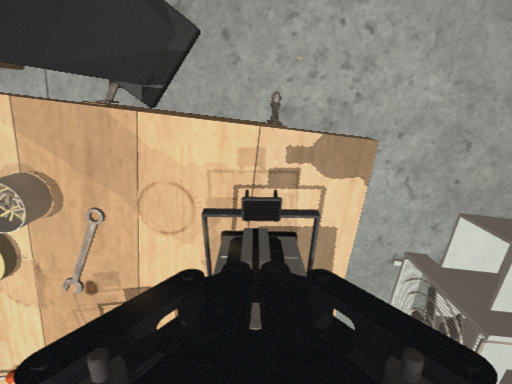

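```bash
cat >> geo.py <<'E'
PAD=np.array([0.5668,0.0096])
E
python3 - <<'E'
from geo import *
bot.move_linear([*PAD,.25])
bot.move_linear([*PAD,.145],speed=.1)
print(bot.read_ft_force())
print(bot.move_linear([*PAD,.118],speed=.015,until_force=2.0),bot.read_position(),bot.read_ft_force(),bot.read_clock())
E
```

```text
[ 0.2869  0.374  -1.0383]
True [0.5666 0.0097 0.1309] [-0.6251 -0.1568  5.0036] 6.8083
```

Run:
```python
from geo import *
p=np.array(bot.read_position())
def arc(f): return [*(p[:2]-.011*f*FW), p[2]-.053*f]
bot.move_linear(arc(.45),speed=.03); print(bot.read_position(),bot.read_ft_force())
bot.move_linear(arc(.88),speed=.03); print(bot.read_position(),bot.read_ft_force())
print(bot.move_linear(arc(1.15),speed=.015,until_force=14),bot.read_position(),bot.read_ft_force(),bot.read_clock())
bot.wait(.3); print(bot.read_position(),bot.read_ft_force())
im=bot.camera("top"); cv2.imwrite("pics/top2.png",cv2.resize(im[50:220,100:390,::-1],None,fx=2.7,fy=2.7,interpolation=cv2.INTER_CUBIC))
```

```text
[0.5628 0.0152 0.1072] [-3.2925  3.382   6.3375]
[0.5607 0.0181 0.0844] [-2.612   2.6897  5.0336]
True [0.5605 0.0184 0.0761] [-3.2736  0.5249 11.0851] 9.3833
[0.5605 0.0185 0.0762] [-2.852   0.3501 11.7075]
```

View pics/top2.png

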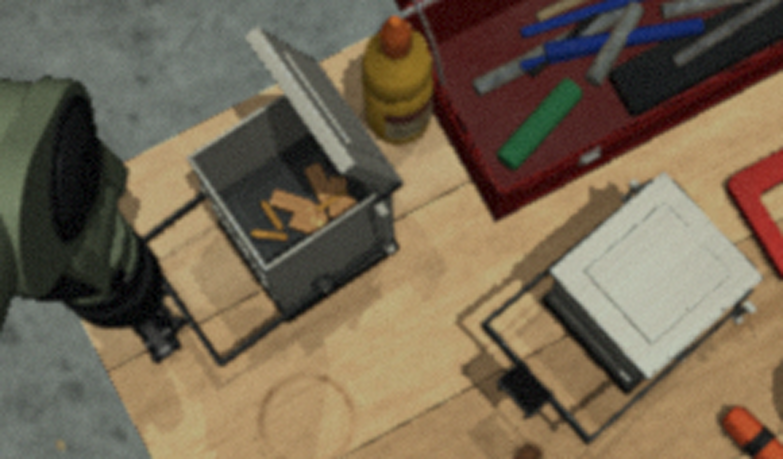

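Run:
```python
from geo import *
p=np.array(bot.read_position())
bot.move_linear([p[0],p[1],p[2]-.001],speed=.005); print(bot.read_position(),bot.read_ft_force())
bot.wait(2.7); t=bot.read_clock()
q=np.array([*PAD,.1315]); bot.move_linear(q,speed=np.linalg.norm(q-p)/2.7); print(bot.read_position(),bot.read_ft_force(),bot.read_clock()-t)
q[2]=.137; bot.move_linear(q,speed=.01); print(bot.read_ft_force())
q[:2]-=.02*FW; q[2]=.26; bot.move_linear(q,speed=.1)
bot.move_pose([.42,-.05,.33],bot.read_tool_rot()); bot.wait(.5)
im=bot.camera("top"); cv2.imwrite("pics/top3.png",cv2.resize(im[50:260,100:390,::-1],None,fx=2.7,fy=2.7))
print(bot.read_clock(),bot.read_ft_force())
```

```text
[0.5606 0.0184 0.0762] [-3.4088  1.1224 12.6947]
[0.5666 0.01   0.1313] [ 2.7588 -1.6112  1.7888] 2.9000000000000004
[ 0.3354 -0.6743 -0.0852]
19.0333 [ 0.9312 -0.0935  0.7412]
```

View pics/top3.png

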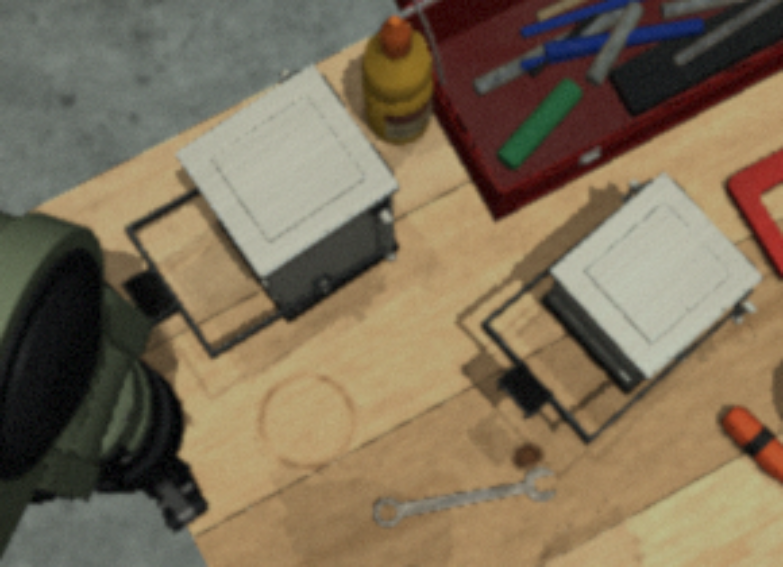

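The tall bin's lid is shut again, with its pad back up at about (150,295). The low bin is shut, nothing else has moved, and the hand is clear.

```bash
python3 -c "
from cell import bot
print(bot.close_job())"
```

```text
the job is handed in; nothing more can be done
None
```

I pressed the tall bin's lever onto its stop, held the lid fully open for about 3 s, then let it down over about 2.8 s until it was shut; the hand is clear, the low bin stayed shut, and the job was handed in at about 19 s.

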